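# Drop a soap ball from the press-top dispenser

## Robot

A 6-joint arm with a two-finger parallel gripper is mounted at the origin on the work surface. World frame = base frame: x ahead of the robot, y to its left, z up, the work surface at z = 0. Lengths are in m, angles in rad, forces in N, time in s.
With the tool pointing down it reaches from about 0.325 to 1 m from the base axis. Payload 5.1 kg.
Tool frame: the origin (TCP) lies between the finger pads; the fingertips stand 22 mm ahead of it and the grasp point (between the pads) lies 3 mm ahead of it; z points along the fingers, y is the line along which they close (so a half turn about z gives the same grasp; the last joint's range is limited). The gripper opens to 85 mm and grips with 20 to 120 N. Pads are 22 mm wide; open, the fingers measure 114 mm over their backs; the gripper's body (76 mm by 85 mm) begins 54 mm behind the grasp point. The pads swing forward as they close: fully open they stand 13 mm farther back than shut.
Start: joints at [-1.398, 0.124, 1.65, -0, 1.367, -0.083], TCP at [0.164, -0.629, 0.253] pointing down, gripper open.
Joint ranges: [-2.61, 2.61], [-1.02, 2.33], [0.03, 2.71], [-1.35, 4.49], [0.32, 2.68], [-2.91, 2.91]. Speed limits (rad/s): [2.57, 2.57, 3.14, 3.14, 3.14, 3.14].

## Interface

Orientations are given as a unit quaternion [w, x, y, z].
In Python, from workcell import * gives the robot as it stands.
- The arm moves only by the tool jog_arm, never from a script. Its argument "deltas" is a list of rows, each an object of numbers: "ax", "ay", "az": the turn, a rotation vector about the tool's x, y, z in degrees; "dx", "dy", "dz": the shift along the tool's x, y, z in mm; "fingers": the gripper's target within -1 to 1 (fully open at 1, half-way at 0, shut at -1). In form: [{"ax": .., "ay": .., "az": .., "dx": .., "dy": .., "dz": .., "fingers": ..}, ...]. A call has 1 to 8 rows; each row is the pose to reach, as a shift and turn from the pose commanded when the call began, along the tool's axes at that moment; what a row does not reach only later rows make up. A row lasts 1/8 s, in which the tool goes at most 62.5 mm and 10.7 degrees, less where a joint would pass 70% of its speed; a pose out of reach is approached as far as the arm can. A call with a gripper value outside its range is refused whole. The fingers move at their own pace and stop on an object; "grip_force" is the grip in N (left out, the last holds). Time passes only in rows, so rows that repeat a pose let the fingers close. It gives the time, the measured TCP pose, the force, the opening and the grip force at its end, in the units of the state.
- get_state(): the state, without advancing time (a new reading comes with each control period).
- get_image(name): name is "scene" or "side" or "wrist"; returns the picture (400x640x3 uint8, red, green, blue); there is no depth.
- camera_model(name): a dict with "fx", "fy", "cx", "cy" (pixels), "rvec" (rotation vector, rad) and "tvec" (3), from world to camera coordinates, as OpenCV has them; the wrist camera has in their place "hand_eye" (4x4, takes a point from camera to tool coordinates, whose origin is the TCP and whose axes are the flange's). Camera axes: x right, y down, z forward; pixel columns grow to the right and rows downward; lengths in m; the calibration is good to about 2 mm. A picture is of the moment at which its call begins: read the wrist's pose just before it. camera_model takes no time and is no camera call.
- hand_in(): hands the job in; it is judged then, once.
The state is a dict: "time": time; "joint_positions": joint angles; "qvel": joint speeds; "joint_efforts": joint torques, N m; "ee_pos": TCP position; "eef_rot": TCP orientation; "force": force on the tool from outside, world axes, zero at the start; "wrist_torque": the same for the moment, N m; "grip_width": finger opening in m; "finger_force": force on a finger pad.
Only numpy, scipy, OpenCV 4.12 (cv2) and the standard library are available. Lean on these libraries where they do the work, as an engineer would, in place of code of your own. Each camera call takes 0.05 s, during which the arm holds its last target. There are 200 camera calls.

## Task

Drop the green soap ball into the white enamel cup by working the chrome dispenser: press its red knob straight down, past the soft first stop and right down to the stiff second stop, then let go so that the knob springs fully back up. Do not touch the ball itself, and leave the cup and the amber glass bottle standing where they are.

Things in the scene. Friction and masses are not known exactly. Their poses are not given: they have to be found in the camera images.
- plunger_top (a point): Centre of the flat top of the red knob (46 mm wide, top 178 mm above the sill) of the chrome dispenser, which is fixed; z up. Pressed, it goes straight down: 10 mm against a soft spring (2 to 4 N) to the first stop, then, from about 8 N rising to 13 N, 9 mm more to the hard second stop, 19 mm below rest. Only there does it free the ball. Released, it springs back up by itself.
- ball_center (a point): Centre of the green soap ball, 28 mm wide, 13 g, in the open-topped sloping chute of the dispenser, about 45 mm beside the axis of the knob and 60 mm below its top, held by a small red gate. The gate opens when the knob is more than about 17 mm down; held there 0.3 s, the ball rolls out and falls into the cup.
- cup: White enamel cup, 84 mm across the rim, 80 mm high, wall 3 mm, standing loose on the sill under the end of the chute, its axis about 104 mm from the knob's axis; origin at the centre of its underside, z up. The chute's lip overhangs its near rim.
- bottle: Amber glass bottle with a black cap, 64 mm across, 150 mm high, standing loose near the dispenser; its origin is the centre of its underside, z up. A bystander. An aluminium tin, a chrome nail brush and a wooden comb also lie about, all under 50 mm high.
Mind the look-alikes: they are no part of the job. Of the things that look like the part that bears plunger_top, the smaller one is meant. There is more than one size of the cup; the one meant has the size given above.

How it is judged:
On the way, in this order (a step that is already met when the one before it is completed fails the run):
1. the knob is pressed down to its first stop (distance of plunger_top from where it was at the start of the episode above 0.0085 m).
2. the knob is pressed on to its second stop (distance of plunger_top from where it was at the start of the episode above 0.0165 m), for 0.1 s.
At the end, for the whole second after the job is handed in: The soap ball lies at rest inside the cup (within 35 mm of its axis, centre under 50 mm above its underside); the knob is back up within 4 mm of its rest height; cup and bottle stand upright (within about 9 degrees) and within 30 mm of where they were (horizontal distance between ball_center and cup below 0.035 m and z of ball_center in the frame of cup between 0.005 and 0.05 m and linear speed of ball below 0.1 m/s and angle between each of cup, bottle's own z axis and vertical below 0.15 rad and distance of each of cup, bottle from where it was at the start of the episode below 0.03 m and linear speed of cup below 0.03 m/s and distance of plunger_top from where it was at the start of the episode below 0.004 m); the robot touches nothing.
It fails at once if the robot touches the soap ball (contact force between any of the fingers, the arm and ball above 0.5 N).
It fails at once if the cup is pushed away or tipped (distance of cup from where it was at the start of the episode above 0.03 m or angle between cup's own z axis and vertical above 0.3 rad).
It fails at once if the glass bottle is pushed away or tipped (distance of bottle from where it was at the start of the episode above 0.03 m or angle between bottle's own z axis and vertical above 0.3 rad).
It also fails if it takes over 29 s, if anything falls off the work surface, if the arm or the gripper's body presses on something with over 40 N, if the wrist force passes 120 N, or if a joint passes its speed limit or range.

## Working session

There is one attempt and no reset: what is moved stays moved. The work goes in short steps, Python scripts to look and compute and a tool call to move; the robot and the scene stay as the last step left them, time stands still between calls to the robot, and variables do not carry over. Pictures are saved under pics/ and viewed, at most 10 in all, crops included, and the job is handed in when it is done.

Besides the shell and the picture viewer there is one more tool, called after "Call:" as name(argument=value, ...), one argument or row to a line, values as JSON. jog_arm: Moves the arm, as the interface text tells. Its arguments: {"type":"object","properties":{"deltas":{"type":"array"},"grip_force":{"type":"number"}},"required":["deltas"]}

```bash
mkdir -p pics; python3 - <<'E'
from workcell import *
import cv2,numpy as np
s=get_state();print(s['time'],s['ee_pos'],s['eef_rot'],s['grip_width'],s['force'])
for n in ['scene','side']:
    im=get_image(n);cv2.imwrite(f'pics/{n}0.png',im[:,:,::-1]);print(n,camera_model(n))
print(camera_model('wrist'))
E
```

```text
0.0 [ 0.16433787 -0.62829433  0.25201761] [-1.05482155e-03  9.91830024e-01  1.27562093e-01 -5.08186354e-05] 0.08539642362506342 [ 0.60827749 -0.25131626  0.78846684]
scene {'fx': 379.0682522008538, 'fy': 379.0682522008538, 'cx': 319.9204976933656, 'cy': 200.85454568539194, 'rvec': array([ 2.15002179,  1.48362197, -0.43856716]), 'tvec': array([-0.30711036, -0.26325794,  1.10086165])}
side {'fx': 378.38189484565504, 'fy': 378.38189484565504, 'cx': 323.49952561093534, 'cy': 198.00520121641264, 'rvec': array([ 0.53290742, -2.69679896,  1.13758623]), 'tvec': array([0.48485922, 0.14887959, 0.78858828])}
{'fx': 352.0557804491602, 'fy': 352.0557804491602, 'cx': 318.7857513389869, 'cy': 200.49770498914063, 'hand_eye': array([[ 1.42140509e-04, -9.52581978e-01, -3.04282033e-01,
         7.75542144e-02],
       [ 9.99999955e-01,  5.50215537e-05,  2.94884194e-04,
         1.69230394e-04],
       [-2.64159298e-04, -3.04282061e-01,  9.52581943e-01,
        -1.20599139e-01],
       [ 0.00000000e+00,  0.00000000e+00,  0.00000000e+00,
         1.00000000e+00]])}
```

View pics/scene0.png

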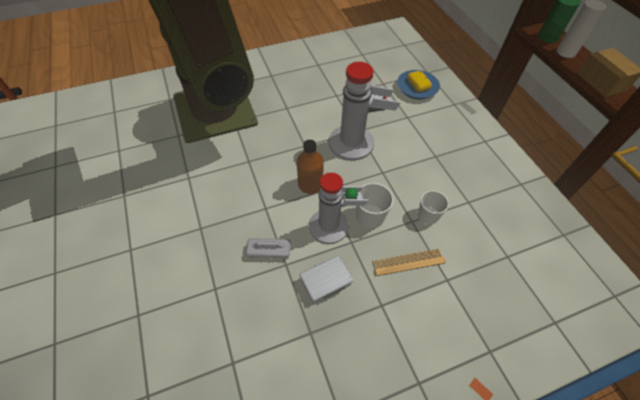

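View pics/side0.png

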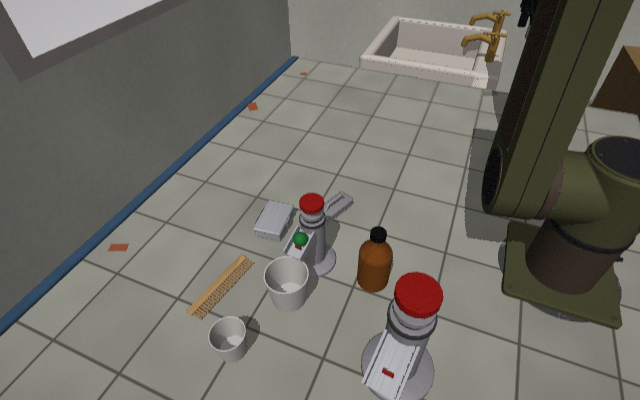

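The scene view shows the small dispenser's knob at (331,182), with the ball at (352,194), the cup at (375,205) and the bottle at (310,170). In the side view the same things are at knob (312,203), ball (301,239), cup (288,283) and bottle (375,263). The larger dispenser, at scene (358,72), is the look-alike.

```bash
cat > h.py <<'E'
import cv2,numpy as np
from workcell import *
def cam(n):
    m=camera_model(n);K=np.array([[m['fx'],0,m['cx']],[0,m['fy'],m['cy']],[0,0,1]])
    if 'rvec' in m: R=cv2.Rodrigues(m['rvec'])[0];return K,R,m['tvec'].reshape(3,1)
    raise SystemExit
def tri(p,q,A,B):
    P=A[0]@np.hstack(A[1:]);Q=B[0]@np.hstack(B[1:])
    X=cv2.triangulatePoints(P,Q,np.float64(p).reshape(2,1),np.float64(q).reshape(2,1))[:,0];return X[:3]/X[3]
def plane(p,A,z):
    c=(-A[1].T@A[2])[:,0];d=A[1].T@np.linalg.inv(A[0])@np.r_[p,1.];return c+d*(z-c[2])/d[2]
def blob(m,near):
    n,l,st,ce=cv2.connectedComponentsWithStats(m.astype(np.uint8))
    i=1+np.argmin(np.hypot(*(ce[1:]-near).T)+1000*(st[1:,4]<25));return (l==i),st[i],ce[i]
E
python3 - <<'E'
from h import *
C={n:cam(n) for n in('scene','side')}
near={'scene':dict(knob=(331,182),ball=(352,194),bot=(310,175)),'side':dict(knob=(312,203),ball=(301,239),bot=(375,263))}
r={}
for n in C:
    im=cv2.imread(f'pics/{n}0.png').astype(int);b,g,rr=im[...,0],im[...,1],im[...,2]
    m,st,ce=blob((rr>100)&(g<60)&(b<60),near[n]['knob']);print(n,'knob',st,ce)
    ys=np.where(m.any(1))[0];x=int(ce[0]);print('R col',[(y,rr[y,x]) for y in ys])
    m2,st2,ce2=blob((g>70)&(rr<60)&(b<80)&(g>1.4*b),near[n]['ball']);print('ball',st2,ce2);r[n,'ball']=ce2
    # top face = brighter part
    t=np.percentile(rr[m],80)-25;m3,st3,ce3=blob((rr>t)&m,near[n]['knob']);print('top',t,st3,ce3);r[n,'top']=ce3
    print('on plane .178',plane(ce3,C[n],.178),'ball@.118',plane(ce2,C[n],.118))
for k in('top','ball'):print(k,tri(r['scene',k],r['side',k],C['scene'],C['side']))
print('cup rim .08',plane((374.5,200),C['scene'],.08),plane((287,274),C['side'],.08))
print('bottle cap .145',plane((310,147),C['scene'],.145),plane((378,235),C['side'],.145))
print('big knob',tri((359,71),(418,293),C['scene'],C['side']))
E
```

```text
scene knob [320 173  23  19 325] [330.82769231 181.93846154]
R col [(np.int64(173), np.int64(158)), (np.int64(174), np.int64(157)), (np.int64(175), np.int64(156)), (np.int64(176), np.int64(157)), (np.int64(177), np.int64(157)), (np.int64(178), np.int64(156)), (np.int64(179), np.int64(159)), (np.int64(180), np.int64(158)), (np.int64(181), np.int64(156)), (np.int64(182), np.int64(157)), (np.int64(183), np.int64(157)), (np.int64(184), np.int64(158)), (np.int64(185), np.int64(157)), (np.int64(186), np.int64(159)), (np.int64(187), np.int64(159)), (np.int64(188), np.int64(158)), (np.int64(189), np.int64(156)), (np.int64(190), np.int64(128)), (np.int64(191), np.int64(98))]
ball [346 189  11   9  92] [351.02173913 192.88043478]
top 134.0 [321 173  21  17 287] [331.05226481 181.37979094]
on plane .178 [0.47997475 0.16568946 0.178     ] ball@.118 [0.48172748 0.21268682 0.118     ]
side knob [299 193  25  21 377] [310.86737401 202.44297082]
R col [(np.int64(193), np.int64(133)), (np.int64(194), np.int64(133)), (np.int64(195), np.int64(134)), (np.int64(196), np.int64(135)), (np.int64(197), np.in
[... 321 characters left out ...]
64(138)), (np.int64(208), np.int64(136)), (np.int64(209), np.int64(136)), (np.int64(210), np.int64(125)), (np.int64(211), np.int64(113)), (np.int64(212), np.int64(110)), (np.int64(213), np.int64(92))]
ball [293 232  14  14 149] [299.55033557 238.26174497]
top 111.0 [299 193  25  20 342] [310.91520468 201.65789474]
on plane .178 [0.47702135 0.16908666 0.178     ] ball@.118 [0.48392723 0.2111238  0.118     ]
top [0.47819051 0.16657389 0.17530567]
ball [0.48303644 0.2122094  0.11976637]
cup rim .08 [0.49396734 0.26708074 0.08      ] [0.48456814 0.26882736 0.08      ]
bottle cap .145 [0.35373491 0.16797182 0.145     ] [0.34636523 0.1716646  0.145     ]
big knob [0.25550144 0.32100103 0.23334526]
```

Call:
jog_arm(
  deltas=[
    {"dx":30,"dy":-41,"fingers":-1},
    {"dx":65,"dy":-89,"fingers":-1},
    {"dx":100,"dy":-136,"fingers":-1},
    {"dx":135,"dy":-184,"fingers":-1},
    {"dx":170,"dy":-232,"fingers":-1},
    {"dx":205,"dy":-280,"fingers":-1},
    {"dx":240,"dy":-327,"fingers":-1},
    {"dx":270,"dy":-368,"fingers":-1},
  ],
  grip_force=20,
)

```text
invalid input
```

Call:
jog_arm(
  deltas=[
    {"dx":34,"dy":-46,"fingers":-1},
    {"dx":68,"dy":-93,"fingers":-1},
    {"dx":102,"dy":-139,"fingers":-1},
    {"dx":136,"dy":-186,"fingers":-1},
    {"dx":170,"dy":-232,"fingers":-1},
    {"dx":175,"dy":-239,"fingers":-1},
    {"dx":175,"dy":-239,"fingers":-1},
    {"dx":175,"dy":-239,"fingers":-1},
  ],
)

```text
invalid input
```

Call:
jog_arm(
  deltas=[
    {"ax":0,"ay":0,"az":0,"dx":30,"dy":-41,"dz":0,"fingers":-1},
    {"ax":0,"ay":0,"az":0,"dx":65,"dy":-89,"dz":0,"fingers":-1},
    {"ax":0,"ay":0,"az":0,"dx":100,"dy":-136,"dz":0,"fingers":-1},
    {"ax":0,"ay":0,"az":0,"dx":135,"dy":-184,"dz":0,"fingers":-1},
    {"ax":0,"ay":0,"az":0,"dx":170,"dy":-232,"dz":0,"fingers":-1},
    {"ax":0,"ay":0,"az":0,"dx":205,"dy":-280,"dz":0,"fingers":-1},
    {"ax":0,"ay":0,"az":0,"dx":240,"dy":-327,"dz":0,"fingers":-1},
    {"ax":0,"ay":0,"az":0,"dx":270,"dy":-368,"dz":0,"fingers":-1},
  ],
  grip_force=20,
)

```text
time: 1.1
ee_pos: [0.3327, -0.2025, 0.253]
eef_rot: [-0.0, 0.992, 0.128, 0.0]
force: [0.6, -0.2, 0.8]
grip_width: 0.0001
finger_force: 0.0
```

Call:
jog_arm(
  deltas=[
    {"ax":0,"ay":0,"az":0,"dx":36,"dy":-49,"dz":0,"fingers":-1},
    {"ax":0,"ay":0,"az":0,"dx":72,"dy":-98,"dz":0,"fingers":-1},
    {"ax":0,"ay":0,"az":0,"dx":108,"dy":-147,"dz":0,"fingers":-1},
    {"ax":0,"ay":0,"az":0,"dx":144,"dy":-196,"dz":0,"fingers":-1},
    {"ax":0,"ay":0,"az":0,"dx":180,"dy":-245,"dz":0,"fingers":-1},
    {"ax":0,"ay":0,"az":0,"dx":210,"dy":-286,"dz":0,"fingers":-1},
    {"ax":0,"ay":0,"az":0,"dx":235,"dy":-320,"dz":0,"fingers":-1},
    {"ax":0,"ay":0,"az":0,"dx":235,"dy":-320,"dz":0,"fingers":-1},
  ],
)

```text
time: 2.1
ee_pos: [0.479, 0.1666, 0.2526]
eef_rot: [-0.0, 0.992, 0.129, -0.001]
force: [0.3, -1.0, -0.9]
grip_width: 0.0002
finger_force: 0.0
```

```bash
python3 - <<'E'
from h import *
from scipy.spatial.transform import Rotation as Ro
s=get_state();print(s['time'],s['ee_pos'],s['force'])
im=get_image('wrist');cv2.imwrite('pics/w1.png',im[:,:,::-1])
m=camera_model('wrist');H=m['hand_eye'];q=s['eef_rot'];T=np.eye(4);T[:3,:3]=Ro.from_quat([q[1],q[2],q[3],q[0]]).as_matrix();T[:3,3]=s['ee_pos']
W=np.linalg.inv(T@H);K=np.array([[m['fx'],0,m['cx']],[0,m['fy'],m['cy']],[0,0,1]])
def pj(p):
    c=K@(W@np.r_[p,1])[:3];return c[:2]/c[2]
print('knob pred',pj([.479,.1665,.178]),'fingertip',pj([*s['ee_pos'][:2],s['ee_pos'][2]-.022]))
r,g,b=[im[...,i].astype(int) for i in range(3)]
mk,st,ce=blob((r>100)&(g<60)&(b<60),pj([.479,.1665,.178]));print(st,ce)
print('plane',plane(ce,(K,W[:3,:3],W[:3,3:]),.178))
E
```

```text
2.1 [0.47896048 0.16661326 0.25255565] [ 0.2696846  -1.00031126 -0.93036376]
knob pred [318.62928961 224.65358598] fingertip [318.31722364 267.74568482]
[ 284  188   74   69 3922] [320.51657318 221.29755227]
plane [0.48135359 0.16596694 0.178     ]
```

View pics/w1.png

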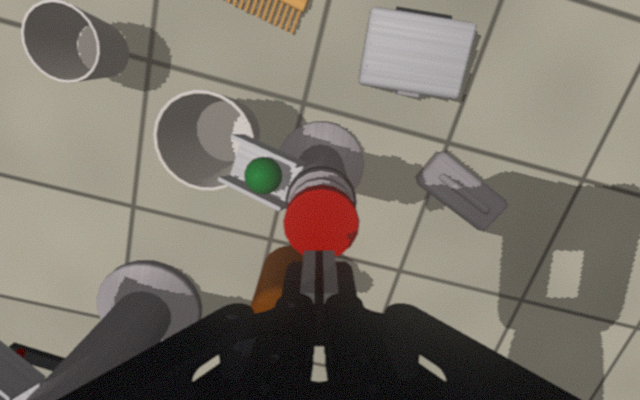

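The wrist view shows the red knob centred at (321,222), with the shut fingertips over its near part at about (318,255), the ball at (262,175) and the cup at (205,138). The knob is about 2 mm off the tool axis in tool x, so I'll correct that while lowering.

Call:
jog_arm(
  deltas=[
    {"ax":0,"ay":0,"az":0,"dx":2,"dy":1,"dz":20,"fingers":-1},
    {"ax":0,"ay":0,"az":0,"dx":2,"dy":1,"dz":36,"fingers":-1},
    {"ax":0,"ay":0,"az":0,"dx":2,"dy":1,"dz":44,"fingers":-1},
    {"ax":0,"ay":0,"az":0,"dx":2,"dy":1,"dz":50,"fingers":-1},
    {"ax":0,"ay":0,"az":0,"dx":2,"dy":1,"dz":54,"fingers":-1},
    {"ax":0,"ay":0,"az":0,"dx":2,"dy":1,"dz":58,"fingers":-1},
    {"ax":0,"ay":0,"az":0,"dx":2,"dy":1,"dz":58,"fingers":-1},
    {"ax":0,"ay":0,"az":0,"dx":2,"dy":1,"dz":58,"fingers":-1},
  ],
)

```text
time: 3.15
ee_pos: [0.4813, 0.164, 0.1959]
eef_rot: [0.0, 0.992, 0.128, 0.0]
force: [-1.7, -2.3, 2.5]
grip_width: -0.0003
finger_force: 1.4
```

Call:
jog_arm(
  deltas=[
    {"ax":0,"ay":0,"az":0,"dx":0,"dy":0,"dz":2,"fingers":-1},
    {"ax":0,"ay":0,"az":0,"dx":0,"dy":0,"dz":4,"fingers":-1},
    {"ax":0,"ay":0,"az":0,"dx":0,"dy":0,"dz":6,"fingers":-1},
    {"ax":0,"ay":0,"az":0,"dx":0,"dy":0,"dz":8,"fingers":-1},
    {"ax":0,"ay":0,"az":0,"dx":0,"dy":0,"dz":10,"fingers":-1},
    {"ax":0,"ay":0,"az":0,"dx":0,"dy":0,"dz":10,"fingers":-1},
    {"ax":0,"ay":0,"az":0,"dx":0,"dy":0,"dz":10,"fingers":-1},
  ],
)

```text
time: 4.03
ee_pos: [0.4815, 0.1642, 0.1869]
eef_rot: [0.0, 0.992, 0.128, 0.0]
force: [-3.8, -2.3, 9.6]
grip_width: -0.0001
finger_force: 5.0
```

Call:
jog_arm(
  deltas=[
    {"ax":0,"ay":0,"az":0,"dx":0,"dy":0,"dz":2,"fingers":-1},
    {"ax":0,"ay":0,"az":0,"dx":0,"dy":0,"dz":4,"fingers":-1},
    {"ax":0,"ay":0,"az":0,"dx":0,"dy":0,"dz":6,"fingers":-1},
    {"ax":0,"ay":0,"az":0,"dx":0,"dy":0,"dz":7,"fingers":-1},
    {"ax":0,"ay":0,"az":0,"dx":0,"dy":0,"dz":7,"fingers":-1},
    {"ax":0,"ay":0,"az":0,"dx":0,"dy":0,"dz":7,"fingers":-1},
  ],
)

```text
time: 4.78
ee_pos: [0.4816, 0.1642, 0.1809]
eef_rot: [0.0, 0.992, 0.128, 0.001]
force: [-6.6, -2.9, 14.1]
grip_width: 0.0002
finger_force: 7.1
```

Call:
jog_arm(
  deltas=[
    {"ax":0,"ay":0,"az":0,"dx":0,"dy":0,"dz":1,"fingers":-1},
    {"ax":0,"ay":0,"az":0,"dx":0,"dy":0,"dz":2,"fingers":-1},
    {"ax":0,"ay":0,"az":0,"dx":0,"dy":0,"dz":2,"fingers":-1},
    {"ax":0,"ay":0,"az":0,"dx":0,"dy":0,"dz":2,"fingers":-1},
    {"ax":0,"ay":0,"az":0,"dx":0,"dy":0,"dz":2,"fingers":-1},
  ],
)

```text
time: 5.4
ee_pos: [0.4818, 0.1642, 0.1808]
eef_rot: [0.0, 0.992, 0.128, 0.001]
force: [-10.3, -2.7, 21.5]
grip_width: 0.0001
finger_force: 11.2
```

```bash
python3 - <<'E'
from h import *
s=get_state();print(s['time'],s['ee_pos'],s['force'])
a=get_image('side')[150:330,200:420];b=get_image('wrist')
cv2.imwrite('pics/p2.png',np.hstack([cv2.resize(a,(400,327)),cv2.resize(b,(400,327))])[:,:,::-1])
E
```

```text
5.4 [0.48180614 0.1642078  0.18080193] [-10.32683254  -2.68451573  21.49484642]
```

View pics/p2.png

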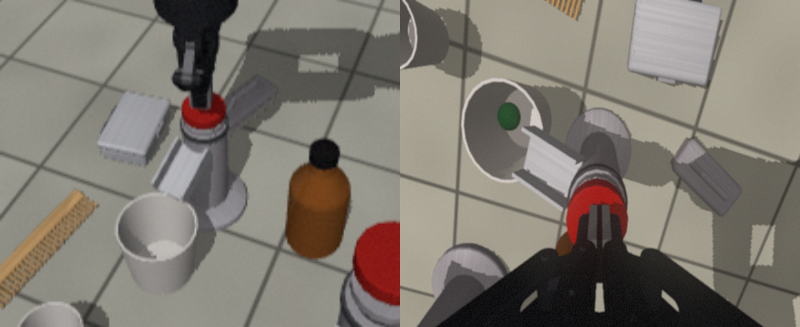

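The knob is on the hard stop: force jumped to 21 N with no more travel. In the right half, the wrist view shows the ball in the cup at (509,116), and the chute is empty. I'll release now.

Call:
jog_arm(
  deltas=[
    {"ax":0,"ay":0,"az":0,"dx":0,"dy":0,"dz":-4,"fingers":-1},
    {"ax":0,"ay":0,"az":0,"dx":0,"dy":0,"dz":-10,"fingers":-1},
    {"ax":0,"ay":0,"az":0,"dx":0,"dy":0,"dz":-16,"fingers":-1},
    {"ax":0,"ay":0,"az":0,"dx":0,"dy":0,"dz":-24,"fingers":-1},
    {"ax":0,"ay":0,"az":0,"dx":0,"dy":0,"dz":-40,"fingers":-1},
    {"ax":0,"ay":0,"az":0,"dx":0,"dy":0,"dz":-70,"fingers":-1},
    {"ax":0,"ay":0,"az":0,"dx":0,"dy":0,"dz":-80,"fingers":-1},
    {"ax":0,"ay":0,"az":0,"dx":0,"dy":0,"dz":-80,"fingers":-1},
  ],
)

```text
time: 6.5
ee_pos: [0.4813, 0.1642, 0.2569]
eef_rot: [-0.0, 0.992, 0.128, 0.001]
force: [-0.6, -0.1, -0.6]
grip_width: -0.0001
finger_force: 0.0
```

```bash
python3 - <<'E'
from h import *
s=get_state();print(s['time'],s['ee_pos'],s['force'])
a=get_image('side');b=get_image('wrist')
cv2.imwrite('pics/p3.png',np.hstack([cv2.resize(a[150:330,200:420],(400,327)),cv2.resize(b,(400,327))])[:,:,::-1])
im=a.astype(int);m,st,ce=blob((im[...,0]>100)&(im[...,1]<60)&(im[...,2]<60),(311,202));print('side knob, was [299 193 25 21 377]:',st,ce)
E
```

```text
6.5 [0.48133706 0.16421085 0.25687771] [-0.57512999 -0.12661964 -0.59594647]
side knob, was [299 193 25 21 377]: [299 193  25  21 371] [310.85983827 202.42048518]
```

View pics/p3.png

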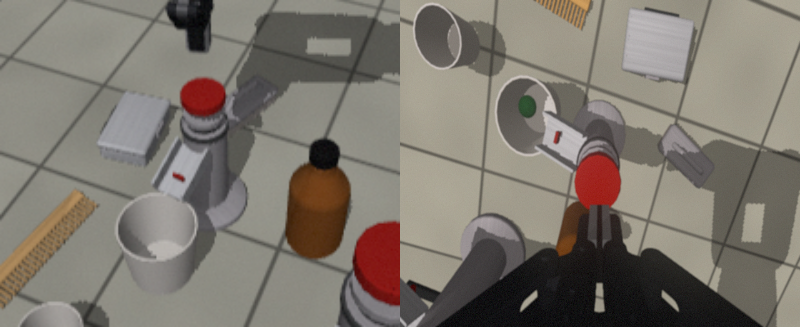

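The ball lies in the cup at (527,105). The knob is back at its starting pixels, and the cup and bottle are where they were. I'll wait one second for things to settle, then hand in.

Call:
jog_arm(
  deltas=[
    {"ax":0,"ay":0,"az":0,"dx":0,"dy":0,"dz":-5,"fingers":-1},
    {"ax":0,"ay":0,"az":0,"dx":0,"dy":0,"dz":-5,"fingers":-1},
    {"ax":0,"ay":0,"az":0,"dx":0,"dy":0,"dz":-5,"fingers":-1},
    {"ax":0,"ay":0,"az":0,"dx":0,"dy":0,"dz":-5,"fingers":-1},
    {"ax":0,"ay":0,"az":0,"dx":0,"dy":0,"dz":-5,"fingers":-1},
    {"ax":0,"ay":0,"az":0,"dx":0,"dy":0,"dz":-5,"fingers":-1},
    {"ax":0,"ay":0,"az":0,"dx":0,"dy":0,"dz":-5,"fingers":-1},
    {"ax":0,"ay":0,"az":0,"dx":0,"dy":0,"dz":-5,"fingers":-1},
  ],
)

```text
time: 7.6
ee_pos: [0.4811, 0.1641, 0.2613]
eef_rot: [-0.0, 0.992, 0.128, 0.0]
force: [0.1, 0.4, 0.4]
grip_width: -0.0004
finger_force: 0.0
```

```bash
python3 -c "
from workcell import *
print(hand_in())"
```

```text
the job is handed in; nothing more can be done
None
```

I pressed the knob to its second stop and let it spring back: the ball is in the cup, the cup and bottle look unmoved in the last pictures, and the job was handed in at about 7.6 s (no verdict was returned).

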